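# Load the thread caddy for the next cap

### The job

Get the thread ready for the next cap: stand the blue thread tube and the yellow thread tube in the orange two-well caddy, wide white foot down and resting on the bottom, one tube in each well (either tube in either well). Leave the red tube standing where it is.

Things in the scene. Friction and masses are not known exactly. Their poses are not given: they have to be found in the camera images.
- blue_tube: Slim thread tube standing upright on the table, the only bright blue one; about 60 g (40 to 85 g). 135 mm tall: white foot 30 mm across and 8 mm high, then a firm straight blue winding 26 mm across up to 118 mm, then a white core end 16 mm across. Grip it on the winding, from above. Origin: centre of the underside of the foot; z runs up along the tube.
- yellow_tube: The same kind of thread tube with a yellow winding, same sizes, weight, origin and axes.
- red_tube: The same kind of thread tube with a red winding, same sizes, weight, origin and axes. Not wanted now: it stays standing where it is. The three tubes stand at least 85 mm apart, axis to axis.
- caddy: Orange open-topped plastic caddy screwed to the table (it does not move): 56 mm along its x, 114 mm along its y, rim 80 mm above the table. Two square wells, 48 x 48 mm inside, centred at x = 0, y = +29 mm and y = -29 mm in its frame, with a 10 mm divider between them, outer walls 4 mm, floor 4 mm thick (wells 76 mm deep). Origin: centre of its underside, on the table; z up.
Not all that is in view belongs to the job. What is shaped like the red_tube but green is not meant.

How it is judged (in metres and radians):
At the end, for the whole second after the job is handed in: The blue and the yellow tube stand foot down in the caddy, one in each well, feet on the well floors (foot less than 15 mm above the table, tubes leaning less than 20 degrees, as they may against a well's wall), at rest; the red tube stands upright (within 8 degrees), within 30 mm of where it was (((y of blue_tube in the frame of caddy between 0.005 and 0.053 m and y of yellow_tube in the frame of caddy between -0.053 and -0.005 m) or (y of blue_tube in the frame of caddy between -0.053 and -0.005 m and y of yellow_tube in the frame of caddy between 0.005 and 0.053 m)) and x of blue_tube in the frame of caddy between -0.024 and 0.024 m and x of yellow_tube in the frame of caddy between -0.024 and 0.024 m and z of each of blue_tube, yellow_tube in the frame of caddy below 0.015 m and angle between each of blue_tube, yellow_tube's own z axis and vertical below 0.35 rad and linear speed of each of blue_tube, yellow_tube below 0.03 m/s and distance of red_tube from where it was at the start of the episode below 0.03 m and angle between red_tube's own z axis and vertical below 0.15 rad); the robot touches nothing.
It fails at once if the red tube is knocked over or moved more than 30 mm (angle between red_tube's own z axis and vertical above 0.35 rad or distance of red_tube from where it was at the start of the episode above 0.03 m).
It also fails if it takes over 64 s, if anything falls off the work surface, if the arm or the gripper's body presses on something with over 40 N, if the wrist force passes 120 N, or if a joint passes its speed limit or range.

### The arm

A 6-joint arm with a two-finger parallel gripper is mounted at the origin on the work surface. World frame = base frame: x ahead of the robot, y to its left, z up, the work surface at z = 0. Lengths are in mm, angles in rad, forces in N, time in s.
With the tool pointing down it reaches from about 350 to 975 mm from the base axis. Payload 7.1 kg.
Tool frame: the origin (TCP) lies at the very end of the fingers, on their centre line; the grasp point (between the pads) lies 19 mm behind it (ctrl.tcp_to_grasp is the distance from the TCP to the grasp point, in mm); z points along the fingers, x is the direction in which the jaws open and shut, and the axes are right-handed (so a half turn about z gives the same grasp; the last joint's range is limited). The gripper opens to 88 mm and grips with 3 to 60 N. Pads are 20 mm wide; open, the fingers measure 115 mm over their backs; the gripper's body (75 mm by 178 mm) begins 61 mm behind the grasp point.
Start: joints at [-0.019, 0.423, 1.63, -0, 1.089, -0.019], TCP at [624.984, 0.026, 222.675] pointing down, gripper open.
Joint ranges: [-3, 3], [-0.9, 2.11], [0.09, 2.58], [-1.31, 4.45], [0.11, 2.69], [-2.54, 2.54]. Speed limits (rad/s): [2.39, 2.39, 3.01, 3.14, 3.14, 3.14].

### API

Orientations are given as a rotation vector (axis times angle).
In Python, from workcell import get_obs, viewer, ctrl, masks_of gives the robot as it stands. The module is installed in compiled form; this text tells all that it offers.
- The arm moves only by the shell command python3 -m inch 'ROWS'. ROWS is JSON, a list of rows, each an object of numbers: "tx", "ty", "tz": the shift along the tool's x, y, z in cm; "ax", "ay", "az": the turn, a rotation vector about the tool's x, y, z in degrees; "jaw": the opening, from 0 (shut) to 1 (fully open). In form: [{"tx": .., "ty": .., "tz": .., "ax": .., "ay": .., "az": .., "jaw": ..}, ...]. A call has 1 to 12 rows; each row shifts and turns the commanded pose from where the row before left it, along the tool's axes as they then stand; what a row does not reach is not made up. A row lasts 1/8 s, in which the tool goes at most 62.5 mm and 10.7 degrees, less where a joint would pass 70% of its speed; a pose out of reach is approached as far as the arm can. A call is refused whole if a number of a shift passes 6.25 or a number of a turn 10.7, either way. A call with a gripper value outside its range is refused whole. The fingers move at their own pace and stop on an object; the grip force is fixed at half the most. Time passes only in rows, so rows that do not move let the fingers close. It gives the time, the measured TCP pose, the force and the opening at its end, in the units of the state.
- get_obs(): the state, without advancing time (a new reading comes with each control period).
- viewer.get_image(name): name is "scene" or "side" or "wrist"; returns (picture, depth): 480x640x3 uint8, red, green, blue; 480x640 float32, mm along the optical axis (not along the pixel's ray), 0 where there is no reading.
- viewer.get_calibration(name): a dict with "fx", "fy", "cx", "cy" (pixels), "rvec" (rotation vector, rad) and "tvec" (3), from world to camera coordinates, as OpenCV has them. Camera axes: x right, y down, z forward; pixel columns grow to the right and rows downward; lengths in mm; the calibration is good to about 2 mm. A picture is of the moment at which its call begins: read the wrist's pose just before it. get_calibration takes no time and is no camera call; for the wrist camera it gives the pose at the moment of the call.
- ctrl.close_job(): hands the job in, once; it reports no verdict.
Trained networks look in the newest picture that a camera, given by its name, has taken for a name from the list of things; names that differ only in an ending like _2 or _b are one class to them, and where a whole thing is asked for, a point or a joint stands for the part that bears it (a point fixed in the world has none). Each returns a list of dicts, best first, with "score" (0 to 1); they miss things now and then, are a little off and sometimes report something else, mostly with a low value. They report only what shows in the picture. A call takes as long as a camera call. They do not tell look-alikes from the thing itself.
- masks_of(camera, thing): "pixels" (480x640 bool, what is visible of it) and "location" ([column, row] in pixels, amid what is visible of it).
The state is a dict: "t": time; "qpos": joint angles; "qvel": joint speeds; "joint_torque": joint torques, N m; "ee_pos": TCP position; "orientation": TCP orientation; "ft_force": force on the tool from outside, world axes, zero at the start; "moment": the same for the moment, N m; "width": finger opening in mm.
Only numpy, scipy, OpenCV 4.12 (cv2) and the standard library are available. Lean on these libraries where they do the work, as an engineer would, in place of code of your own. Each camera call takes 0.05 s, during which the arm holds its last target. There are 200 camera calls.

## Working session

There is one attempt and no reset: what is moved stays moved. The work goes in short steps, Python scripts to look and compute and a shell command to move; the robot and the scene stay as the last step left them, time stands still between calls to the robot, and variables do not carry over. Pictures are saved under pics/ and viewed, about 8 in all and at most 12, crops included, and the job is handed in when it is done.

```bash
mkdir -p pics
cat > h.py <<'E'
import numpy as np, cv2
from workcell import get_obs, viewer, ctrl, masks_of
def cloud(name):
    K=viewer.get_calibration(name); im,d=viewer.get_image(name)
    R=cv2.Rodrigues(np.array(K["rvec"],float))[0]; t=np.array(K["tvec"],float)
    v,u=np.mgrid[:480,:640]
    P=np.stack([(u-K["cx"])/K["fx"]*d,(v-K["cy"])/K["fy"]*d,d],-1)
    W=(P-t)@R
    W[d==0]=np.nan
    return im,W
E
python3 - <<'E'
from h import *
o=get_obs();print(o["t"],o["ee_pos"],o["orientation"])
print("R",cv2.Rodrigues(np.array(o["orientation"]))[0].round(3).tolist())
ims=[]
for n in("scene","side"):
    im,W=cloud(n);ims.append(im)
    np.savez(f"{n}.npz",im=im,W=W)
    cv2.imwrite(f"pics/{n}.png",im[...,::-1])
    for th in("blue_tube","yellow_tube","red_tube","caddy"):
        for m in masks_of(n,th)[:4]:
            p=W[m["pixels"]];p=p[~np.isnan(p[:,0])]
            print(n,th,round(m["score"],2),np.round(m["location"]),m["pixels"].sum(),np.nanpercentile(p,[2,50,98],axis=0).round().tolist())
E
```

```text
0.0 [6.24425051e+02 3.65488688e-02 2.21909998e+02] [-3.14155584e+00  4.56986830e-05  2.41191448e-03]
R [[1.0, -0.0, -0.002], [-0.0, -1.0, 0.0], [-0.002, -0.0, -1.0]]
scene blue_tube 0.72 [413. 215.] 1199 [[437.0, 93.0, 4.0], [452.0, 108.0, 73.0], [458.0, 115.0, 135.0]]
scene yellow_tube 0.79 [480. 302.] 1585 [[497.0, 282.0, 2.0], [511.0, 298.0, 74.0], [516.0, 306.0, 136.0]]
scene red_tube 0.92 [361. 238.] 977 [[554.0, 102.0, 8.0], [569.0, 116.0, 91.0], [576.0, 122.0, 136.0]]
scene red_tube 0.78 [326. 267.] 1349 [[621.0, 106.0, 3.0], [636.0, 123.0, 75.0], [643.0, 129.0, 135.0]]
scene red_tube 0.68 [350. 299.] 1463 [[634.0, 179.0, 2.0], [650.0, 194.0, 76.0], [656.0, 200.0, 135.0]]
scene red_tube 0.66 [295. 294.] 1486 [[622.0, 52.0, -0.0], [704.0, 142.0, 72.0], [711.0, 148.0, 135.0]]
scene caddy 0.87 [262. 165.] 3022 [[527.0, -242.0, 3.0], [570.0, -165.0, 53.0], [583.0, -129.0, 81.0]]
side blue_tube 0.61 [378. 287.] 1062 [[431.0, 57.0, -1.0], [441.0, 110.0, 69.0], [464.0, 115.0, 134.0]]
side yellow_tube 0.91 [292. 349.] 1307 [[489.0, 252.0, -1.0], [497.0, 301.0, 73.0], [516.0, 307.0, 134.0]]
side red_tube 0.91 [316. 262.] 991 [[550.0, -40.0, -2.0], [558.0, 117.0, 68.0], [640.0, 122.0, 134.0]]
side red_tube 0.86 [242. 236.] 564 [[685.0, 127.0, 4.0], [695.0, 144.0, 96.0], [708.0, 148.0, 134.0]]
side red_tube 0.84 [254. 274.] 992 [[629.0, 179.0, 2.0], [636.0, 194.0, 71.0], [651.0, 199.0, 134.0]]
side red_tube 0.82 [282. 250.] 904 [[616.0, 110.0, 2.0], [624.0, 123.0, 72.0], [639.0, 129.0, 134.0]]
side caddy 0.57 [384. 200.] 1948 [[524.0, -243.0, 0.0], [547.0, -156.0, 56.0], [580.0, -129.0, 80.0]]
```

View pics/scene.png

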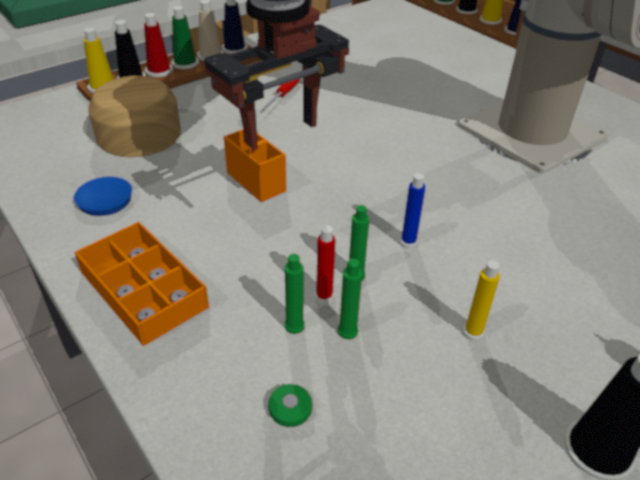

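View pics/side.png

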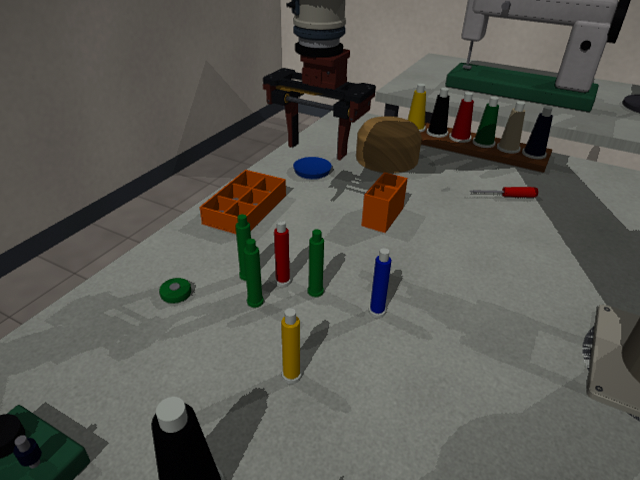

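Blue is at scene (413,215), yellow at (480,302) and red at (326,267). The green look-alikes are at (361,240), (293,295) and (350,300). The two-well orange caddy is at (257,165); the six-compartment tray at (142,280) is not meant. Next I'll fit positions and check a crop.

Run:
```python
from h import *
D={n:np.load(n+".npz") for n in("scene","side")}
def pts(n,x,y,r,z0,z1):
    W=D[n]["W"].reshape(-1,3);m=(np.hypot(W[:,0]-x,W[:,1]-y)<r)&(W[:,2]>z0)&(W[:,2]<z1);return W[m]
for nm,x,y in(("blue",449,106),("yellow",508,296),("red",636,123)):
    for n in D:
        p=pts(n,x,y,28,122,134);q=pts(n,x,y,28,20,112);top=pts(n,x,y,28,131,140)
        # circle fit with fixed radius on winding
        from scipy.optimize import least_squares
        c=D[n]; f=least_squares(lambda a:np.hypot(q[:,0]-a[0],q[:,1]-a[1])-13,[q[:,0].mean(),q[:,1].mean()] ,loss="soft_l1").x
        K=viewer.get_calibration(n);R=cv2.Rodrigues(np.array(K["rvec"]))[0];cam=-R.T@np.array(K["tvec"])
        s=q.mean(0)[:2]; s=s+ (s-cam[:2])/np.linalg.norm(s-cam[:2])*13*0.8
        f=least_squares(lambda a:np.hypot(q[:,0]-a[0],q[:,1]-a[1])-13,s,loss="soft_l1").x
        print(nm,n,"fit",f.round(1),"topmean",np.median(top,0).round(1),len(top))
for n in D:
    p=pts(n,555,-185,90,76,84)
    r=cv2.minAreaRect(p[:,:2].astype(np.float32));print("caddy",n,r,len(p),p[:,2].mean())
im=D["scene"]["im"][120:360,200:520];cv2.imwrite("pics/crop.png",cv2.resize(im,None,fx=2.4,fy=2.4,interpolation=3)[...,::-1])
```

```text
blue scene fit [443.8 100.5] topmean [446.  102.2 134.9] 72
blue side fit [444.5 100.2] topmean [443.7 102.9 133.5] 60
yellow scene fit [501.8 292.6] topmean [503.8 293.6 135.1] 109
yellow side fit [502.9 292.3] topmean [501.6 293.7 133.8] 88
red scene fit [629.1 114.5] topmean [631.5 116.4 134.7] 96
red side fit [629.9 114.2] topmean [629.4 116.3 133.6] 50
caddy scene ((553.4511108398438, -186.7342529296875), (59.39895248413086, 118.12796020507812), 0.4984475076198578) 485 79.23273423995231
caddy side ((552.962158203125, -187.45538330078125), (56.93757247924805, 119.63746643066406), 1.477228045463562) 295 78.47921205306088
```

View pics/crop.png

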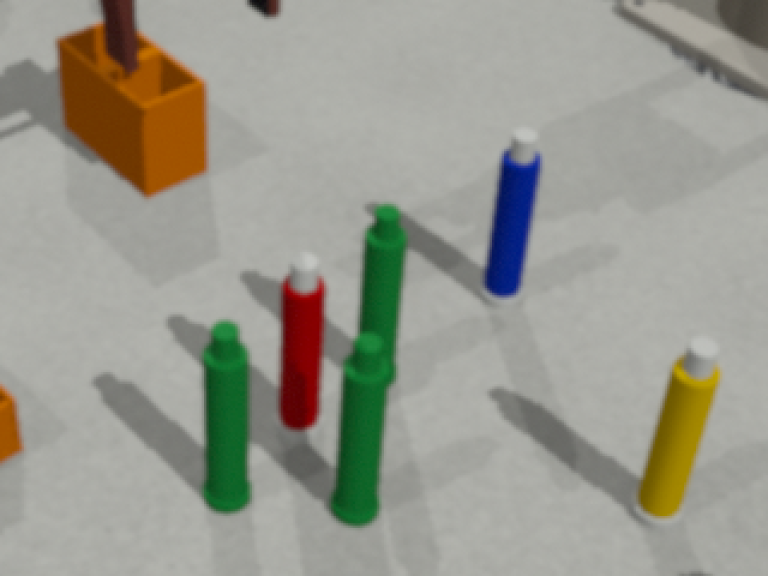

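The crop confirms it: blue and yellow have white core ends and feet. The three green ones are all-green look-alikes, and the real red tube has the white end. The caddy has two wells, with its axes along world x and y. Moving above blue (444.5, 101.5).

```bash
python3 -m inch '[{"tx":-3,"ty":-1.7,"jaw":1},{"tx":-3,"ty":-1.7,"jaw":1},{"tx":-3,"ty":-1.7,"jaw":1},{"tx":-3,"ty":-1.7,"jaw":1},{"tx":-3,"ty":-1.7,"jaw":1},{"tx":-3,"ty":-1.65,"jaw":1},{"jaw":1},{"jaw":1}]'
python3 - <<'E'
from h import *
o=get_obs();print(o["ee_pos"],cv2.Rodrigues(np.array(o["orientation"]))[0].round(3).tolist())
im,W=cloud("wrist");cv2.imwrite("pics/w1.png",im[...,::-1])
p=W.reshape(-1,3);m=(np.hypot(p[:,0]-445,p[:,1]-102)<30)&(p[:,2]>125)&(p[:,2]<145);q=p[m]
print(len(q),np.nanmin(q,0) if len(q) else 0,np.nanmax(q,0) if len(q) else 0)
E
```

```text
[6.24942902e+02 2.20677187e-02 2.22625994e+02] [[1.0, -0.0, -0.0], [-0.0, -1.0, 0.0], [-0.0, -0.0, -1.0]]
832 [438.00163875  92.25740791 125.05208468] [455.15233083 108.23201041 136.22330185]$[0]: bad value
```

View pics/w1.png

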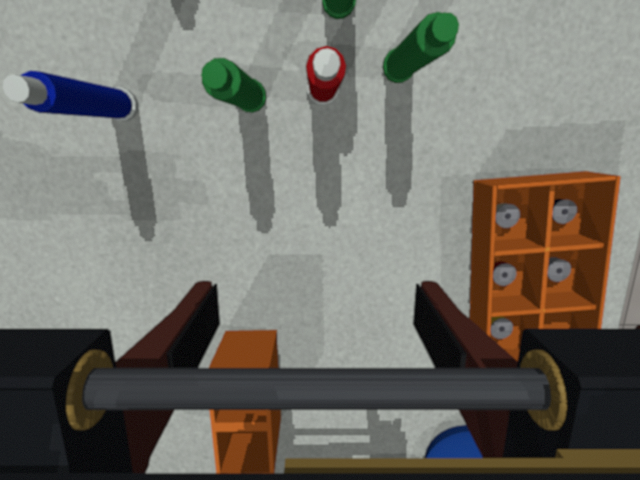

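The wrist view shows blue at top left, (20,90), about where expected. The arm did not move because the row was refused, so all fields are probably required.

```bash
python3 -m inch '[{"tx":-3,"ty":-1.7,"tz":0,"ax":0,"ay":0,"az":0,"jaw":1},{"tx":-3,"ty":-1.7,"tz":0,"ax":0,"ay":0,"az":0,"jaw":1},{"tx":-3,"ty":-1.7,"tz":0,"ax":0,"ay":0,"az":0,"jaw":1},{"tx":-3,"ty":-1.7,"tz":0,"ax":0,"ay":0,"az":0,"jaw":1},{"tx":-3,"ty":-1.7,"tz":0,"ax":0,"ay":0,"az":0,"jaw":1},{"tx":-3,"ty":-1.65,"tz":0,"ax":0,"ay":0,"az":0,"jaw":1},{"tx":0,"ty":0,"tz":0,"ax":0,"ay":0,"az":0,"jaw":1},{"tx":0,"ty":0,"tz":0,"ax":0,"ay":0,"az":0,"jaw":1}]'
python3 - <<'E'
from h import *
o=get_obs();print(o["ee_pos"],cv2.Rodrigues(np.array(o["orientation"]))[0].round(3).tolist())
im,W=cloud("wrist");cv2.imwrite("pics/w2.png",im[...,::-1])
p=W.reshape(-1,3);m=(np.hypot(p[:,0]-445,p[:,1]-102)<30)&(p[:,2]>125)&(p[:,2]<145);q=p[m]
print(len(q),np.nanpercentile(q,[2,98],axis=0).round(1) if len(q) else 0)
E
```

```text
t: 1.55
ee_pos: [445.9, 101.5, 223.1]
orientation: [-3.141, -0.001, -0.002]
ft_force: [-0.9, 0.1, 0.6]
width: 87.7
[445.89355574 101.53607864 223.0986093 ] [[1.0, 0.0, 0.001], [0.0, -1.0, 0.0], [0.001, -0.0, -1.0]]
478 [[438.8  93.6 126.1]
 [452.9 107.9 135.6]]
```

Aligned. Descend 13.4 cm and close.

```bash
python3 -m inch '[{"tx":0,"ty":0,"tz":2.7,"ax":0,"ay":0,"az":0,"jaw":1},{"tx":0,"ty":0,"tz":2.7,"ax":0,"ay":0,"az":0,"jaw":1},{"tx":0,"ty":0,"tz":2.7,"ax":0,"ay":0,"az":0,"jaw":1},{"tx":0,"ty":0,"tz":2.7,"ax":0,"ay":0,"az":0,"jaw":1},{"tx":0,"ty":0,"tz":2.6,"ax":0,"ay":0,"az":0,"jaw":1},{"tx":0,"ty":0,"tz":0,"ax":0,"ay":0,"az":0,"jaw":1},{"tx":0,"ty":0,"tz":0,"ax":0,"ay":0,"az":0,"jaw":0},{"tx":0,"ty":0,"tz":0,"ax":0,"ay":0,"az":0,"jaw":0},{"tx":0,"ty":0,"tz":0,"ax":0,"ay":0,"az":0,"jaw":0},{"tx":0,"ty":0,"tz":0,"ax":0,"ay":0,"az":0,"jaw":0},{"tx":0,"ty":0,"tz":0,"ax":0,"ay":0,"az":0,"jaw":0},{"tx":0,"ty":0,"tz":0,"ax":0,"ay":0,"az":0,"jaw":0}]'
```

```text
t: 3.1
ee_pos: [445.0, 101.5, 88.8]
orientation: [-3.142, -0.0, -0.0]
ft_force: [0.4, 0.6, -0.1]
width: 31.5
```

```bash
python3 -m inch '[{"tx":0,"ty":0,"tz":0,"ax":0,"ay":0,"az":0,"jaw":0},{"tx":0,"ty":0,"tz":0,"ax":0,"ay":0,"az":0,"jaw":0},{"tx":0,"ty":0,"tz":0,"ax":0,"ay":0,"az":0,"jaw":0},{"tx":0,"ty":0,"tz":-0.5,"ax":0,"ay":0,"az":0,"jaw":0},{"tx":0,"ty":0,"tz":-2,"ax":0,"ay":0,"az":0,"jaw":0},{"tx":0,"ty":0,"tz":-2.5,"ax":0,"ay":0,"az":0,"jaw":0},{"tx":0,"ty":0,"tz":-2.5,"ax":0,"ay":0,"az":0,"jaw":0},{"tx":0,"ty":0,"tz":-2.5,"ax":0,"ay":0,"az":0,"jaw":0},{"tx":0,"ty":0,"tz":-2,"ax":0,"ay":0,"az":0,"jaw":0},{"tx":0,"ty":0,"tz":-1,"ax":0,"ay":0,"az":0,"jaw":0},{"tx":0,"ty":0,"tz":0,"ax":0,"ay":0,"az":0,"jaw":0}]'
```

```text
t: 4.47
ee_pos: [445.2, 101.6, 219.1]
orientation: [-3.141, -0.0, -0.002]
ft_force: [0.3, 0.2, -0.6]
width: 25.3
```

```bash
python3 -m inch '[{"tx":0.5,"ty":1.5,"tz":0,"ax":0,"ay":0,"az":0,"jaw":0},{"tx":1,"ty":3,"tz":0,"ax":0,"ay":0,"az":0,"jaw":0},{"tx":1,"ty":3,"tz":0,"ax":0,"ay":0,"az":0,"jaw":0},{"tx":1,"ty":3,"tz":0,"ax":0,"ay":0,"az":0,"jaw":0},{"tx":1,"ty":3,"tz":0,"ax":0,"ay":0,"az":0,"jaw":0},{"tx":1,"ty":3,"tz":0,"ax":0,"ay":0,"az":0,"jaw":0},{"tx":1,"ty":3,"tz":0,"ax":0,"ay":0,"az":0,"jaw":0},{"tx":1,"ty":3,"tz":0,"ax":0,"ay":0,"az":0,"jaw":0},{"tx":1,"ty":3,"tz":0,"ax":0,"ay":0,"az":0,"jaw":0},{"tx":1,"ty":3,"tz":0,"ax":0,"ay":0,"az":0,"jaw":0},{"tx":1,"ty":2.5,"tz":0,"ax":0,"ay":0,"az":0,"jaw":0},{"tx":0.3,"ty":0.75,"tz":0,"ax":0,"ay":0,"az":0,"jaw":0}]' && python3 -m inch '[{"tx":0,"ty":0,"tz":0,"ax":0,"ay":0,"az":0,"jaw":0},{"tx":0,"ty":0,"tz":0,"ax":0,"ay":0,"az":0,"jaw":0}]'
python3 - <<'E'
from h import *
ims=[]
for n in("scene","side"):
    im,W=cloud(n);o=get_obs()
    p=W.reshape(-1,3);rgb=im.reshape(-1,3).astype(int)
    m=(rgb[:,2]>rgb[:,0]+40)&(rgb[:,2]>rgb[:,1]+40)&(np.hypot(p[:,0]-553,p[:,1]+216)<60)&(p[:,2]>90)
    q=p[m]
    for a,b in((135,175),(190,240)):
        s=q[(q[:,2]>a)&(q[:,2]<b)];print(n,len(s),np.median(s,0).round(1) if len(s) else 0)
    r=p[(abs(p[:,0]-553)<45)&(abs(p[:,1]+187)<75)&(p[:,2]>76)&(p[:,2]<84)]
    print("caddy",cv2.minAreaRect(r[:,:2].astype(np.float32)))
    u,v=(257,165) if n=="scene" else (384,195)
    ims.append(cv2.resize(im[v-130:v+80,u-130:u+130],None,fx=1.5,fy=1.5))
cv2.imwrite("pics/p1.png",np.hstack(ims)[...,::-1])
E
```

```text
t: 5.98
ee_pos: [552.6, -217.9, 217.4]
orientation: [-3.141, 0.003, 0.002]
ft_force: [0.2, -0.7, -0.8]
width: 25.3
t: 6.22
ee_pos: [552.4, -215.2, 218.3]
orientation: [-3.141, -0.001, 0.002]
ft_force: [-0.9, 0.1, -0.9]
width: 25.4
scene 242 [ 557.5 -205.8  158.2]
scene 355 [ 555.6 -205.2  214.2]
caddy ((553.998046875, -188.1350860595703), (59.763328552246094, 120.25896453857422), 0.42133137583732605)
side 172 [ 547.4 -205.3  157.1]
side 257 [ 547.8 -205.3  213.9]
caddy ((552.9340209960938, -186.37802124023438), (56.75557327270508, 118.9139633178711), 0.9550729393959045)
```

View pics/p1.png

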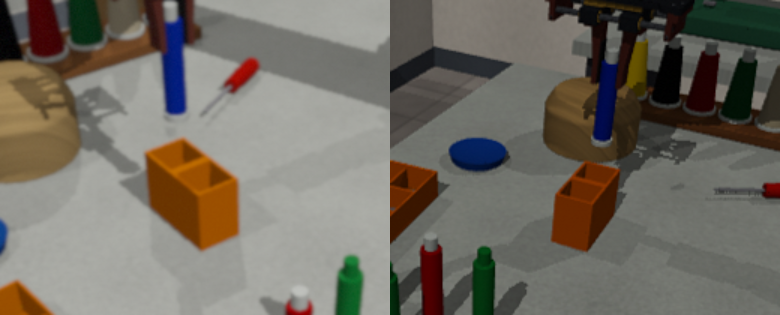

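The tube hangs upright over the far well in both views (scene crop about (175,110), side about (605,140)). Lowering 12.2 cm.

```bash
python3 -m inch '[{"tx":0,"ty":0,"tz":1.5,"ax":0,"ay":0,"az":0,"jaw":0},{"tx":0,"ty":0,"tz":1.5,"ax":0,"ay":0,"az":0,"jaw":0},{"tx":0,"ty":0,"tz":1.5,"ax":0,"ay":0,"az":0,"jaw":0},{"tx":0,"ty":0,"tz":1.5,"ax":0,"ay":0,"az":0,"jaw":0},{"tx":0,"ty":0,"tz":0,"ax":0,"ay":0,"az":0,"jaw":0}]' && python3 -m inch '[{"tx":0,"ty":0,"tz":1.5,"ax":0,"ay":0,"az":0,"jaw":0},{"tx":0,"ty":0,"tz":1.5,"ax":0,"ay":0,"az":0,"jaw":0},{"tx":0,"ty":0,"tz":1.5,"ax":0,"ay":0,"az":0,"jaw":0},{"tx":0,"ty":0,"tz":1,"ax":0,"ay":0,"az":0,"jaw":0},{"tx":0,"ty":0,"tz":0.7,"ax":0,"ay":0,"az":0,"jaw":0},{"tx":0,"ty":0,"tz":0,"ax":0,"ay":0,"az":0,"jaw":0}]'
```

```text
t: 6.95
ee_pos: [552.0, -215.6, 156.8]
orientation: [-3.14, 0.0, 0.005]
ft_force: [0.3, 0.1, -1.2]
width: 25.3
t: 7.7
ee_pos: [552.7, -215.9, 96.1]
orientation: [-3.141, -0.0, 0.001]
ft_force: [-0.5, -0.1, -0.0]
width: 25.7
```

```bash
python3 -m inch '[{"tx":0,"ty":0,"tz":0.25,"ax":0,"ay":0,"az":0,"jaw":0},{"tx":0,"ty":0,"tz":0,"ax":0,"ay":0,"az":0,"jaw":0},{"tx":0,"ty":0,"tz":0,"ax":0,"ay":0,"az":0,"jaw":1},{"tx":0,"ty":0,"tz":0,"ax":0,"ay":0,"az":0,"jaw":1},{"tx":0,"ty":0,"tz":0,"ax":0,"ay":0,"az":0,"jaw":1},{"tx":0,"ty":0,"tz":0,"ax":0,"ay":0,"az":0,"jaw":1},{"tx":0,"ty":0,"tz":0,"ax":0,"ay":0,"az":0,"jaw":1},{"tx":0,"ty":0,"tz":-1.5,"ax":0,"ay":0,"az":0,"jaw":1},{"tx":0,"ty":0,"tz":-3,"ax":0,"ay":0,"az":0,"jaw":1},{"tx":0,"ty":0,"tz":-3,"ax":0,"ay":0,"az":0,"jaw":1},{"tx":0,"ty":0,"tz":-3,"ax":0,"ay":0,"az":0,"jaw":1},{"tx":0,"ty":0,"tz":-2,"ax":0,"ay":0,"az":0,"jaw":1}]'
python3 - <<'E'
from h import *
o=get_obs();print(o["ee_pos"])
for n in("scene","side"):
    im,W=cloud(n)
    p=W.reshape(-1,3);rgb=im.reshape(-1,3).astype(int)
    m=(rgb[:,2]>rgb[:,0]+40)&(rgb[:,2]>rgb[:,1]+40)&(np.hypot(p[:,0]-553,p[:,1]+216)<60)&(p[:,2]>80)
    q=p[m]; print(n,len(q),np.median(q,0).round(1),q.max(0).round(1))
    t=p[(np.hypot(p[:,0]-553,p[:,1]+216)<40)&(p[:,2]>124)&(p[:,2]<145)]
    print("top",len(t),np.median(t,0).round(1),t[:,2].max())
E
```

```text
t: 9.2
ee_pos: [553.6, -216.2, 221.9]
orientation: [3.141, -0.0, 0.004]
ft_force: [-0.2, 0.2, -0.1]
width: 87.8
[ 553.56632811 -216.21730347  221.94842299]
scene 303 [ 558.2 -206.7  104.3] [ 565.7 -200.6  123.4]
top 102 [ 554.3 -212.   134.4] 141.49289970231982
side 204 [ 547.8 -206.7  103.7] [ 563.1 -200.5  122. ]
top 63 [ 550.  -211.4  133.9] 138.8704779981145
```

Blue's winding top is at 122 mm, which is seated. Now to yellow (502.5, 293).

```bash
python3 -m inch '[{"tx":-0.2,"ty":-2,"tz":0,"ax":0,"ay":0,"az":0,"jaw":1},{"tx":-0.3,"ty":-3,"tz":0,"ax":0,"ay":0,"az":0,"jaw":1},{"tx":-0.3,"ty":-3,"tz":0,"ax":0,"ay":0,"az":0,"jaw":1},{"tx":-0.3,"ty":-3,"tz":0,"ax":0,"ay":0,"az":0,"jaw":1},{"tx":-0.3,"ty":-3,"tz":0,"ax":0,"ay":0,"az":0,"jaw":1},{"tx":-0.3,"ty":-3,"tz":0,"ax":0,"ay":0,"az":0,"jaw":1},{"tx":-0.3,"ty":-3,"tz":0,"ax":0,"ay":0,"az":0,"jaw":1},{"tx":-0.3,"ty":-3,"tz":0,"ax":0,"ay":0,"az":0,"jaw":1},{"tx":-0.3,"ty":-3,"tz":0,"ax":0,"ay":0,"az":0,"jaw":1}]' && python3 -m inch '[{"tx":-0.3,"ty":-3,"tz":0,"ax":0,"ay":0,"az":0,"jaw":1},{"tx":-0.3,"ty":-3,"tz":0,"ax":0,"ay":0,"az":0,"jaw":1},{"tx":-0.3,"ty":-3,"tz":0,"ax":0,"ay":0,"az":0,"jaw":1},{"tx":-0.3,"ty":-3,"tz":0,"ax":0,"ay":0,"az":0,"jaw":1},{"tx":-0.3,"ty":-3,"tz":0,"ax":0,"ay":0,"az":0,"jaw":1},{"tx":-0.3,"ty":-3,"tz":0,"ax":0,"ay":0,"az":0,"jaw":1},{"tx":-0.3,"ty":-3,"tz":0,"ax":0,"ay":0,"az":0,"jaw":1},{"tx":-0.3,"ty":-3,"tz":0,"ax":0,"ay":0,"az":0,"jaw":1},{"tx":-0.1,"ty":-0.9,"tz":0,"ax":0,"ay":0,"az":0,"jaw":1},{"tx":0,"ty":0,"tz":0,"ax":0,"ay":0,"az":0,"jaw":1},{"tx":0,"ty":0,"tz":0,"ax":0,"ay":0,"az":0,"jaw":1}]'
python3 - <<'E'
from h import *
o=get_obs();print(o["ee_pos"],cv2.Rodrigues(np.array(o["orientation"]))[0].round(3).tolist())
im,W=cloud("wrist")
p=W.reshape(-1,3);q=p[(np.hypot(p[:,0]-503,p[:,1]-293)<30)&(p[:,2]>125)&(p[:,2]<145)]
print(len(q),np.nanpercentile(q,[2,98],axis=0).round(1) if len(q) else 0)
E
```

```text
t: 10.42
ee_pos: [525.3, 45.9, 217.9]
orientation: [-3.141, -0.001, 0.004]
ft_force: [0.9, 0.9, -1.2]
width: 87.6
t: 11.8
ee_pos: [501.7, 292.2, 218.8]
orientation: [3.141, -0.001, -0.001]
ft_force: [0.4, 0.2, 0.1]
width: 87.9
[501.65624132 292.18432317 218.81080187] [[1.0, -0.0, -0.001], [-0.0, -1.0, -0.001], [-0.001, 0.001, -1.0]]
494 [[497.1 285.6 126.4]
 [510.9 300.1 135.3]]
```

```bash
python3 -m inch '[{"tx":0.2,"ty":-0.05,"tz":2.6,"ax":0,"ay":0,"az":0,"jaw":1},{"tx":0,"ty":0,"tz":2.6,"ax":0,"ay":0,"az":0,"jaw":1},{"tx":0,"ty":0,"tz":2.6,"ax":0,"ay":0,"az":0,"jaw":1},{"tx":0,"ty":0,"tz":2.6,"ax":0,"ay":0,"az":0,"jaw":1},{"tx":0,"ty":0,"tz":2.6,"ax":0,"ay":0,"az":0,"jaw":1},{"tx":0,"ty":0,"tz":0,"ax":0,"ay":0,"az":0,"jaw":1},{"tx":0,"ty":0,"tz":0,"ax":0,"ay":0,"az":0,"jaw":0},{"tx":0,"ty":0,"tz":0,"ax":0,"ay":0,"az":0,"jaw":0},{"tx":0,"ty":0,"tz":0,"ax":0,"ay":0,"az":0,"jaw":0},{"tx":0,"ty":0,"tz":0,"ax":0,"ay":0,"az":0,"jaw":0},{"tx":0,"ty":0,"tz":0,"ax":0,"ay":0,"az":0,"jaw":0},{"tx":0,"ty":0,"tz":0,"ax":0,"ay":0,"az":0,"jaw":0}]' && python3 -m inch '[{"tx":0,"ty":0,"tz":0,"ax":0,"ay":0,"az":0,"jaw":0},{"tx":0,"ty":0,"tz":0,"ax":0,"ay":0,"az":0,"jaw":0},{"tx":0,"ty":0,"tz":0,"ax":0,"ay":0,"az":0,"jaw":0}]'
```

```text
t: 13.35
ee_pos: [504.0, 293.6, 89.2]
orientation: [-3.142, -0.0, 0.0]
ft_force: [0.6, -0.6, -0.2]
width: 31.6
t: 13.72
ee_pos: [504.0, 293.5, 89.1]
orientation: [3.142, 0.0, -0.0]
ft_force: [0.5, -0.3, 0.4]
width: 25.6
```

```bash
python3 -m inch '[{"tx":0,"ty":0,"tz":-0.5,"ax":0,"ay":0,"az":0,"jaw":0},{"tx":0,"ty":0,"tz":-2,"ax":0,"ay":0,"az":0,"jaw":0},{"tx":0,"ty":0,"tz":-2.5,"ax":0,"ay":0,"az":0,"jaw":0},{"tx":0,"ty":0,"tz":-2.5,"ax":0,"ay":0,"az":0,"jaw":0},{"tx":0,"ty":0,"tz":-2.5,"ax":0,"ay":0,"az":0,"jaw":0},{"tx":0,"ty":0,"tz":-2,"ax":0,"ay":0,"az":0,"jaw":0},{"tx":0,"ty":0,"tz":-1.5,"ax":0,"ay":0,"az":0,"jaw":0},{"tx":0,"ty":0,"tz":0,"ax":0,"ay":0,"az":0,"jaw":0}]' && python3 -m inch '[{"tx":0,"ty":1.5,"tz":0,"ax":0,"ay":0,"az":0,"jaw":0},{"tx":0,"ty":3,"tz":0,"ax":0,"ay":0,"az":0,"jaw":0},{"tx":0,"ty":3,"tz":0,"ax":0,"ay":0,"az":0,"jaw":0},{"tx":0,"ty":3,"tz":0,"ax":0,"ay":0,"az":0,"jaw":0},{"tx":0,"ty":3,"tz":0,"ax":0,"ay":0,"az":0,"jaw":0},{"tx":0,"ty":3,"tz":0,"ax":0,"ay":0,"az":0,"jaw":0},{"tx":0,"ty":3,"tz":0,"ax":0,"ay":0,"az":0,"jaw":0},{"tx":0,"ty":3,"tz":0,"ax":0,"ay":0,"az":0,"jaw":0},{"tx":0,"ty":3,"tz":0,"ax":0,"ay":0,"az":0,"jaw":0}]' && python3 -m inch '[{"tx":0.7,"ty":3,"tz":0,"ax":0,"ay":0,"az":0,"jaw":0},{"tx":0.7,"ty":3,"tz":0,"ax":0,"ay":0,"az":0,"jaw":0},{"tx":0.7,"ty":3,"tz":0,"ax":0,"ay":0,"az":0,"jaw":0},{"tx":0.7,"ty":3,"tz":0,"ax":0,"ay":0,"az":0,"jaw":0},{"tx":0.7,"ty":3,"tz":0,"ax":0,"ay":0,"az":0,"jaw":0},{"tx":0.7,"ty":2.5,"tz":0,"ax":0,"ay":0,"az":0,"jaw":0},{"tx":0.7,"ty":2,"tz":0,"ax":0,"ay":0,"az":0,"jaw":0},{"tx":0,"ty":0.1,"tz":0,"ax":0,"ay":0,"az":0,"jaw":0},{"tx":0,"ty":0,"tz":0,"ax":0,"ay":0,"az":0,"jaw":0},{"tx":0,"ty":0,"tz":0,"ax":0,"ay":0,"az":0,"jaw":0}]'
python3 - <<'E'
from h import *
ims=[];print(get_obs()["ee_pos"])
for n in("scene","side"):
    im,W=cloud(n)
    u,v=(257,165) if n=="scene" else (384,195)
    ims.append(cv2.resize(im[v-130:v+80,u-130:u+130],None,fx=1.5,fy=1.5))
cv2.imwrite("pics/p2.png",np.hstack(ims)[...,::-1])
E
```

```text
t: 14.72
ee_pos: [504.5, 293.9, 225.3]
orientation: [-3.14, -0.0, -0.003]
ft_force: [0.7, -0.2, -0.3]
width: 25.4
t: 15.85
ee_pos: [502.8, 36.8, 223.1]
orientation: [3.141, -0.0, -0.003]
ft_force: [0.5, -0.0, -0.4]
width: 25.9
t: 17.1
ee_pos: [552.7, -156.6, 224.1]
orientation: [-3.141, -0.001, 0.001]
ft_force: [0.1, 0.5, -0.1]
width: 25.2
[ 552.65455229 -156.63930785  224.09061498]
```

View pics/p2.png

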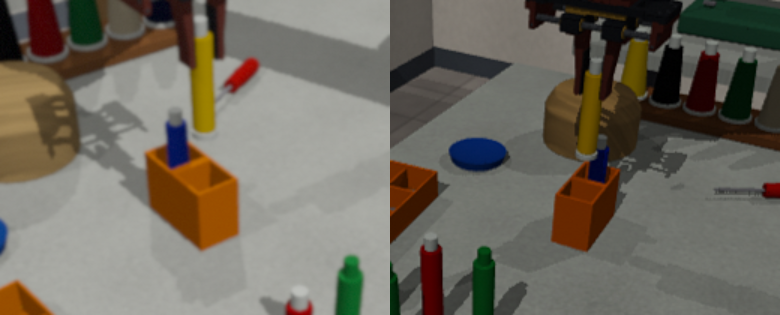

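Blue stands in the far well (crop (177,140)) and yellow hangs upright over the near one ((203,130)). The foot is at about 135 mm, so lower 12.9 cm to about 6 mm.

```bash
python3 -m inch '[{"tx":0,"ty":0.1,"tz":1.5,"ax":0,"ay":0,"az":0,"jaw":0},{"tx":0,"ty":0,"tz":1.5,"ax":0,"ay":0,"az":0,"jaw":0},{"tx":0,"ty":0,"tz":1.5,"ax":0,"ay":0,"az":0,"jaw":0},{"tx":0,"ty":0,"tz":1.5,"ax":0,"ay":0,"az":0,"jaw":0},{"tx":0,"ty":0,"tz":0.6,"ax":0,"ay":0,"az":0,"jaw":0},{"tx":0,"ty":0,"tz":0,"ax":0,"ay":0,"az":0,"jaw":0}]' && python3 -m inch '[{"tx":0,"ty":0,"tz":1.5,"ax":0,"ay":0,"az":0,"jaw":0},{"tx":0,"ty":0,"tz":1.5,"ax":0,"ay":0,"az":0,"jaw":0},{"tx":0,"ty":0,"tz":1.5,"ax":0,"ay":0,"az":0,"jaw":0},{"tx":0,"ty":0,"tz":1,"ax":0,"ay":0,"az":0,"jaw":0},{"tx":0,"ty":0,"tz":0.7,"ax":0,"ay":0,"az":0,"jaw":0},{"tx":0,"ty":0,"tz":0,"ax":0,"ay":0,"az":0,"jaw":0}]'
```

```text
t: 17.95
ee_pos: [552.8, -158.4, 157.6]
orientation: [-3.141, 0.0, 0.001]
ft_force: [0.3, 0.9, 0.0]
width: 25.6
t: 18.7
ee_pos: [552.7, -158.4, 95.6]
orientation: [-3.141, 0.0, 0.001]
ft_force: [0.1, 0.7, 0.2]
width: 25.5
```

```bash
python3 -m inch '[{"tx":0,"ty":0,"tz":0.2,"ax":0,"ay":0,"az":0,"jaw":0},{"tx":0,"ty":0,"tz":0,"ax":0,"ay":0,"az":0,"jaw":0},{"tx":0,"ty":0,"tz":0,"ax":0,"ay":0,"az":0,"jaw":1},{"tx":0,"ty":0,"tz":0,"ax":0,"ay":0,"az":0,"jaw":1},{"tx":0,"ty":0,"tz":0,"ax":0,"ay":0,"az":0,"jaw":1},{"tx":0,"ty":0,"tz":0,"ax":0,"ay":0,"az":0,"jaw":1},{"tx":0,"ty":0,"tz":0,"ax":0,"ay":0,"az":0,"jaw":1},{"tx":0,"ty":0,"tz":-1.5,"ax":0,"ay":0,"az":0,"jaw":1},{"tx":0,"ty":0,"tz":-3,"ax":0,"ay":0,"az":0,"jaw":1},{"tx":0,"ty":0,"tz":-3,"ax":0,"ay":0,"az":0,"jaw":1},{"tx":0,"ty":0,"tz":-3,"ax":0,"ay":0,"az":0,"jaw":1},{"tx":0,"ty":0,"tz":-2,"ax":0,"ay":0,"az":0,"jaw":1}]' && python3 -m inch '[{"tx":0,"ty":0,"tz":-2,"ax":0,"ay":0,"az":0,"jaw":1},{"tx":0,"ty":0,"tz":0,"ax":0,"ay":0,"az":0,"jaw":1},{"tx":0,"ty":0,"tz":0,"ax":0,"ay":0,"az":0,"jaw":1},{"tx":0,"ty":0,"tz":0,"ax":0,"ay":0,"az":0,"jaw":1}]'
python3 - <<'E'
from h import *
ims=[]
for n in("scene","side"):
    im,W=cloud(n);p=W.reshape(-1,3)
    for nm,x,y in(("blue",553,-216),("yellow",553,-158),("red",630,116)):
        t=p[(np.hypot(p[:,0]-x,p[:,1]-y)<27)&(p[:,2]>128)&(p[:,2]<150)];print(n,nm,len(t),np.median(t,0).round(1))
    u,v=(257,165) if n=="scene" else (384,195)
    ims.append(cv2.resize(im[v-100:v+110,u-130:u+130],None,fx=1.5,fy=1.5))
cv2.imwrite("pics/p3.png",np.hstack(ims)[...,::-1])
E
```

```text
t: 20.2
ee_pos: [553.6, -158.7, 221.9]
orientation: [3.141, 0.0, 0.004]
ft_force: [-0.4, 0.8, 0.1]
width: 88.1
t: 20.7
ee_pos: [552.4, -158.3, 238.3]
orientation: [-3.141, 0.0, 0.002]
ft_force: [-0.9, -0.1, -0.6]
width: 88.2
scene blue 85 [ 554.  -212.4  136.5]
scene yellow 90 [ 553.4 -154.7  137.1]
scene red 115 [631.7 117.2 134.3]
side blue 48 [ 550.8 -212.9  136.2]
side yellow 51 [ 550.  -153.7  136.6]
side red 65 [627.6 117.2 133.1]
```

View pics/p3.png

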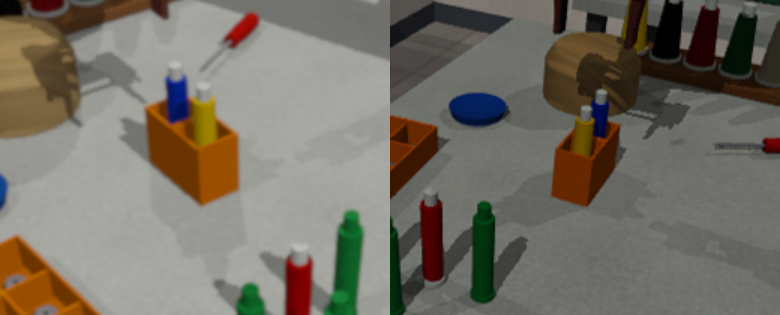

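Both tubes stand upright in separate wells, with their tops at about 137–139 mm, which means they rest on the floor. Red is unmoved and the gripper is clear.

```bash
python3 -c "from workcell import ctrl; print(ctrl.close_job())"
```

```text
the job is handed in; nothing more can be done
None
```

The blue tube now stands in the caddy's far well (y ≈ -216 mm) and the yellow tube in the near well (y ≈ -158 mm). I handed the job in at about 21 s of the 64 s allowed.

- **Seating:** in the last check from both fixed cameras, the two tubes stand upright with the median height of the points on their tops at 136–137 mm. A tube on the 4 mm floor should top out at 139 mm. The 2–3 mm difference is within the calibration error.
- **Red tube:** it still stands where it was, within about 2 mm by measurement.
- **Gripper:** it is open, with its fingertips about 100 mm above the tube tops and touching nothing.
- **Failed step:** my first move command was refused because each row needs every field. The arm did not move and I resent it. No check failed or disagreed beyond a few millimetres.

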